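# Open the latched block case and set out the charcoal block

### The job

Lift the red paddle to release the case's hidden latch, swing the blue lid up until it stands open by itself, and leave it open. Take the black charcoal soldering block out of the case and set it down gently, without letting it drop, flat on top of the narrow firebrick pier, lined up along the brick and centred to within a centimetre. Leave the white ceramic block in the case and the other things on the bench where they are.

Things in the scene. Friction and masses are not known exactly. Their poses are not given: they have to be found in the camera images.
- case: Grey steel case, fixed, 200 (x) x 290 (y) x 85 mm high, walls 6 mm. Origin: centre of its underside; z up; its front (latch side) faces -x, the lid hinge is at the rear along y. Inner floor 35 mm above the bench; on it lie two blocks, length along case x (within 0.2 rad), one in each y half, centres about 68 mm from the middle and 32 mm before it; which is on which side varies.
- lid_hinge (a point): Middle of the lid's hinge axis: on the case, at case x = +100 mm, y = 0, z = 85 mm; axes as the case's. It does not move with the lid.
- lid (a joint): Blue lid, 200 x 290 x 10 mm, 0.4 kg; rad: 0 = shut, grows as the front edge swings up and to the rear, stop at 1.75. Latched by a hidden pawl. Light hinge friction: falls shut if let go below about 1.2 rad, stays put above. Latch housing under it, 25 to 65 mm from the front edge, 50 mm wide, hangs down 28 mm.
- paddle (a joint): Red paddle on the middle of the lid's front edge; rad to the lid: 0 = level, pointing to the front (case -x); grows as its free end is lifted, stop 0.7; sprung back, 2 to 4 N. Pivot parallel to the lid hinge, 204 mm from it and 5 mm higher (lid shut). The pawl is clear at about 0.4 rad; keep it lifted past that until the lid has risen 0.1 rad.
- paddle_grip (a point): Centre of the paddle's grip block, 32 (outward) x 40 (along case y) x 16 mm thick, 34 mm out from the pivot, 90 mm above the bench when shut. Can be pinched by its sides (40 mm across) from above, and turns between the fingers as the lid swings. Axes turn with paddle and lid: x points to the pivot, y as the case's y.
- charcoal_mid (a point): Centre of the black charcoal soldering block, 90 (x) x 44 (y) x 32 (z) mm, about 0.09 kg, loose, lying flat on the case's inner floor. Axes: x its length, z up.
- ceramic_mid (a point): Centre of the white ceramic block with rows of small holes, 90 x 44 x 32 mm like the charcoal one, lying beside it in the case; stays where it is.
- pier_top (a point): Centre of the top face of the firebrick pier: sand-coloured brick 114 (x) x 40 (y) mm, its top 90 mm above the bench, on a dark steel foot 130 x 70 x 8 mm, fixed. Stands left or right of the case. Axes: x along its length, z up.
- anvil_top (a point): Top centre of a small steel bench anvil (120 mm long with its horn, 86 mm high) on a wooden base 110 x 80 mm, fixed; an obstacle on the other side of the case from the pier.
- jar_mid (a point): Centre of a small jar, 48 mm across, 55 mm tall, standing before the case on one side of the paddle; bystander.
- spool_mid (a point): Centre of an orange solder spool, 56 mm across, 30 mm tall, standing before the case on the paddle's other side; bystander.
- bottle_mid (a point): Centre of a white bottle, 60 mm across, 170 mm tall; bystander.
- cup_mid (a point): Centre of a white cup, 80 mm across, 85 mm tall; bystander.
- benchblock_mid (a point): Centre of a steel bench block, 60 x 60 x 20 mm; bystander.
- scriber_grip (a point): Handle of a green screwdriver lying on the bench; bystander.
Not all that is in view belongs to the job. What is shaped like the part that bears pier_top but green or purple is not meant.

How it is judged:
By the outcome, as a careful person would: the job done as asked, in the order asked, and still so for the second after the job is handed in, with the robot touching nothing.
It also fails if it takes over 62 s, if anything falls off the work surface, if the arm or the gripper's body presses on something with over 40 N, if the wrist force passes 120 N, or if a joint passes its speed limit or range.

### The arm

A 6-joint arm with a two-finger parallel gripper is mounted at the origin on the work surface. World frame = base frame: x ahead of the robot, y to its left, z up, the work surface at z = 0. Lengths are in mm, angles in degrees, forces in N, time in s.
With the tool pointing down it reaches from about 350 to 725 mm from the base axis. Payload 4.3 kg.
Tool frame: the origin (TCP) lies at the very end of the fingers, on their centre line; the grasp point (between the pads) lies env.grasp_offset behind it (env.grasp_offset is the distance from the TCP to the grasp point, in mm); z points along the fingers, y is the direction in which the jaws open and shut (so a half turn about z gives the same grasp; the last joint's range is limited). The gripper opens to 85 mm and grips with 20 to 120 N. Pads are 22 mm wide; open, the fingers measure 114 mm over their backs; the gripper's body (76 mm by 85 mm) begins 54 mm behind the grasp point. The pads swing forward as they close: fully open they stand 13 mm farther back than shut.
Start: joints at [70.571, 21.618, 4.641, 73.018, 0, 83.68], TCP at [130.419, 560.051, 231.329] pointing down, gripper open.
Joint ranges: [-156.06, 156.06], [-48.1, 94.91], [-58.44, 69.94], [-101.28, 121.22], [-78.64, 73.56], [-180, 180]. Speed limits (degrees/s): [147.25, 147.25, 180, 180, 180, 180].

### API

Orientations are given as a 3x3 rotation matrix whose columns are the frame's x, y, z axes.
In Python, from rig import env gives the robot as it stands. The module is installed in compiled form; this text tells all that it offers.
- The arm moves only by the tool drive_tool, never from a script. Its argument "targets" is text: rows parted by semicolons, each of 4 numbers parted by spaces: the shift along the tool's x, y, z as a fraction of full scale, then the turn about the tool's z as a fraction of full scale. In form: tx ty tz turn; .... A call has 1 to 12 rows; each row is the pose to reach, as a shift and turn from the pose measured when the call began, along the tool's axes at that moment, turning the shorter way round; what a row does not reach only later rows make up. Full scale, the value 1, is 0.1 m for a shift and 180 degrees for a turn. A row lasts 1/8 s, in which the tool goes at most 62.5 mm and 10.7 degrees, less where a joint would pass 70% of its speed; a pose out of reach is approached as far as the arm can. A call with a number of a shift or a turn outside -1 to 1 is refused whole. A call with a gripper value outside its range is refused whole. "fingers" is the opening, from 0 (shut) to 1 (fully open), set as the call begins (left out, the last holds). The fingers move at their own pace and stop on an object; "grip_force" is the grip in N (left out, the last holds). Time passes only in rows, so rows that repeat a pose let the fingers close. It gives the time, the measured TCP pose, the force and the opening at its end, in the units of the state.
- env.state(): the state, without advancing time (a new reading comes with each control period).
- env.snapshot(name): name is "scene" or "top" or "wrist"; returns a dict with "frame" (384x512x3 uint8, red, green, blue), "vertical_fov" (degrees; the focal length in pixels is half the picture's height over the tangent of half this angle, whatever the lens; pixels are square), "cx", "cy" (the principal point, pixels), "extrinsics" (4x4, takes a point from world to camera coordinates); the wrist camera has in their place "mount" (4x4, takes a point from camera to tool coordinates, whose origin is the TCP and whose axes are the flange's). Camera axes: x right, y up, looking along -z (the intrinsics and any distortion apply to the point x, -y, -z); pixel columns grow to the right and rows downward; lengths in mm; the calibration is good to about 2 mm. The wrist camera is an equidistant fisheye: a pixel r from the principal point sees the ray r / f radians off the axis. A picture is of the moment at which its call begins: read the wrist's pose just before it. There is no depth.
- env.sign_off(): hands the job in, once; it reports no verdict.
The state is a dict: "time_s": time; "qpos": joint angles; "dq": joint speeds; "joint_efforts": joint torques, N m; "eef_pos": TCP position; "tcp_rot": TCP orientation; "contact_force": force on the tool from outside, world axes, zero at the start; "moment": the same for the moment, N m; "gripper_width": finger opening in mm.
Only numpy, scipy, OpenCV 4.12 (cv2) and the standard library are available. Lean on these libraries where they do the work, as an engineer would, in place of code of your own. Each camera call takes 0.05 s, during which the arm holds its last target.

## Working session

There is one attempt and no reset: what is moved stays moved. The work goes in short steps, Python scripts to look and compute and a tool call to move; the robot and the scene stay as the last step left them, time stands still between calls to the robot, and variables do not carry over. Pictures are saved under pics/ and viewed, and the job is handed in when it is done.

Besides the shell and the picture viewer there is one more tool, called after "Request:" as name(argument=value, ...) on one line, values as JSON. drive_tool: Moves the arm, as the interface text tells. Its arguments: {"type":"object","properties":{"targets":{"type":"string"},"fingers":{"type":"number"},"grip_force":{"type":"number"}},"required":["targets"]}

```bash
mkdir -p pics; ls; cat > h.py <<'E'
import numpy as np,cv2
from rig import env
def snap(n,fn):
    st=env.state(); s=env.snapshot(n); cv2.imwrite('pics/'+fn,s['frame'][:,:,::-1])
    np.savez('pics/'+fn[:-4]+'.npz',frame=s['frame'],fov=s['vertical_fov'],cx=s['cx'],cy=s['cy'],M=s.get('extrinsics',s.get('mount')),p=st['eef_pos'],R=st['tcp_rot'],wrist=n=='wrist')
    return s
def load(fn): return np.load('pics/'+fn+'.npz')
def ray(d,u,v):
    f=192/np.tan(np.radians(float(d['fov']))/2); x=(u-d['cx'])/f; y=(v-d['cy'])/f
    M=np.array(d['M'])
    if d['wrist']:
        r=np.hypot(x,y); k=np.sin(r)/r if r>1e-9 else 1
        c=np.array([x*k,-y*k,-np.cos(r)])
        o=M[:3,3]; dd=M[:3,:3]@c
        R=np.array(d['R']); return R@o+np.array(d['p']), R@dd
    c=np.array([x,-y,-1]); R=M[:3,:3]; t=M[:3,3]
    w=R.T@c; return -R.T@t, w/np.linalg.norm(w)
def onz(d,u,v,z):
    o,w=ray(d,u,v); return o+w*(z-o[2])/w[2]
def proj(d,P):
    f=192/np.tan(np.radians(float(d['fov']))/2); M=np.array(d['M']); P=np.array(P,float)
    if d['wrist']:
        R=np.array(d['R']); q=R.T@(P-d['p']); c=M[:3,:3].T@(q-M[:3,3])
        x,y,z=c[0],-c[1],-c[2]; rr=np.hypot(x,y); th=np.arctan2(rr,z)
        return np.array([d['cx']+f*th*x/rr,d['cy']+f*th*y/rr])
    c=M[:3,:3]@P+M[:3,3]; return np.array([d['cx']-f*c[0]/c[2],d['cy']+f*c[1]/c[2]])
E
python3 - <<'E'
from h import *
np.set_printoptions(precision=3,suppress=True)
for n in ['scene','top','wrist']:
    s=snap(n,n+'0.png'); print(n,{k:v for k,v in s.items() if k!='frame'})
print(env.state(),env.grasp_offset)
E
```

```text
pics
scene {'vertical_fov': 43.27076271960129, 'cx': 260.2267710996175, 'cy': 193.21195418286894, 'extrinsics': array([[   -0.052,     0.999,    -0.004,   -42.093],
       [   -0.639,    -0.03 ,     0.769,   269.026],
       [    0.768,     0.042,     0.639, -1969.38 ],
       [    0.   ,     0.   ,     0.   ,     1.   ]])}
top {'vertical_fov': 48.00106748519224, 'cx': 268.2186677757593, 'cy': 196.3227619497336, 'extrinsics': array([[    0.022,    -1.   ,     0.015,    57.494],
       [    0.989,     0.024,     0.145,  -519.494],
       [   -0.145,     0.012,     0.989, -1307.994],
       [    0.   ,     0.   ,     0.   ,     1.   ]])}
wrist {'vertical_fov': 65.70646984690485, 'cx': 254.67239280949784, 'cy': 190.58342999399068, 'mount': array([[  -0.   ,    0.944,    0.33 ,   85.752],
       [   1.   ,    0.   ,   -0.001,    0.743],
       [  -0.001,    0.33 ,   -0.944, -142.202],
       [   0.   ,    0.   ,    0.   ,    1.   ]])}
{'time_s': 0.15, 'qpos': array([70.57 , 21.652,  4.581, 73.015,  0.001, 83.68 ]), 'dq': array([ 0.102, -0.166,  0.231,  0.   ,  0.094, -0.055]), 'joint_efforts': array([  0.001, -46.404,  27.017,   0.014,  -0.   ,  -0.   ]), 'eef_pos': array([130.255, 559.563, 230.577]), 'tcp_rot': array([[-0.974,  0.227, -0.001],
       [ 0.227,  0.974, -0.001],
       [ 0.   , -0.002, -1.   ]]), 'contact_force': array([-0.282, -0.256, -0.322]), 'moment': array([ 0.038, -0.022, -0.012]), 'gripper_width': 85.31631591941286} 18.700000000000003
```

View pics/scene0.png

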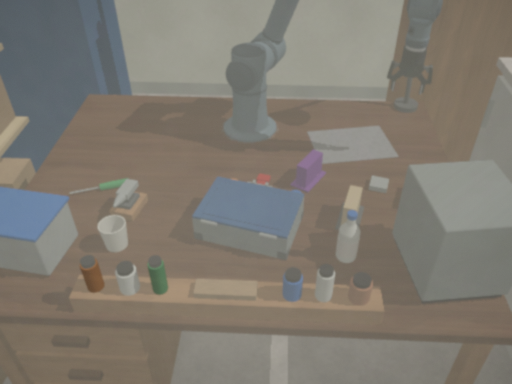

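View pics/top0.png

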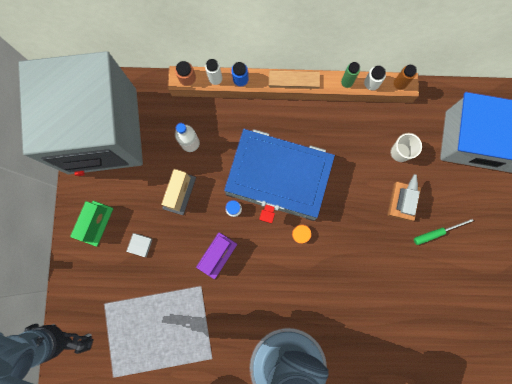

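View pics/wrist0.png

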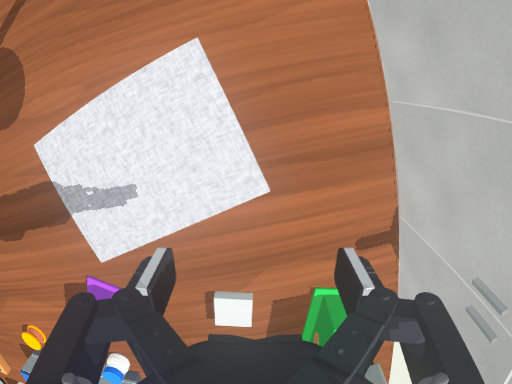

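Candidates in the top view. Pier: sand (178,192); the green (92,223) and purple (216,256) look-alikes are not meant. Case: blue lid at (280,173) with red paddle (267,213); there's another blue box at (480,130) with no paddle. Red: the paddle at (267,213) and a red speck at (78,172) by the oven. I choose the case at (280,173), paddle (267,213) and sand pier (178,192), and check them in a close crop.

```bash
python3 - <<'E'
from h import *
d=load('top0'); im=d['frame'][:,:,::-1]
c=im[115:265,150:350]; cv2.imwrite('pics/crop0.png',cv2.resize(c,None,fx=4,fy=4,interpolation=cv2.INTER_CUBIC))
hsv=cv2.cvtColor(np.ascontiguousarray(im),cv2.COLOR_BGR2HSV)
def m(lo,hi,roi):
    k=cv2.inRange(hsv,lo,hi); z=np.zeros_like(k); x0,y0,x1,y1=roi; z[y0:y1,x0:x1]=k[y0:y1,x0:x1]; 
    cs,_=cv2.findContours(z,cv2.RETR_EXTERNAL,cv2.CHAIN_APPROX_NONE); return max(cs,key=cv2.contourArea)
for n,lo,hi,roi,z in [('lid',(100,120,60),(125,255,255),(215,120,345,225),95),('red',(0,150,80),(6,255,255),(250,195,285,230),98),('redhi',(172,150,80),(180,255,255),(250,195,285,230),98),('spool',(8,180,120),(18,255,255),(285,220,320,250),30),('jar',(100,120,60),(125,255,255),(222,198,245,220),55),('pier',(14,50,150),(30,255,255),(155,160,200,220),90)]:
    try: c=m(lo,hi,roi)
    except ValueError: print(n,'none'); continue
    r=cv2.minAreaRect(c); b=cv2.boxPoints(r)
    W=np.array([onz(d,*(p),z)[:2] for p in b]); C=onz(d,*r[0],z)
    print(n,cv2.contourArea(c),np.round(r[0],1),'ctr',C.round(1),'corners',W.round(1).tolist())
E
```

```text
lid 6059.5 [279.4 172.7] ctr [582.1  38.1  95. ] corners [[523.6, 202.8], [718.3, 154.8], [641.7, -129.3], [449.7, -75.5]]
red 185.0 [267.2 213.3] ctr [458.3  72.3  98. ] corners [[439.0, 97.9], [486.9, 87.3], [477.7, 46.5], [429.8, 57.4]]
redhi none
spool 259.0 [301. 234.] ctr [403.5 -34.8  30. ] corners [[430.8, -6.4], [432.1, -62.5], [376.4, -62.9], [375.1, -7.2]]
jar 130.5 [232.5 207. ] ctr [479.7 178.5  55. ] corners [[497.8, 199.0], [498.7, 159.2], [461.7, 158.0], [460.8, 197.7]]
pier 488.5 [173.3 188.2] ctr [527.8 355.1  90. ] corners [[478.8, 390.0], [589.8, 360.1], [577.3, 319.7], [466.5, 350.1]]
```

View pics/crop0.png

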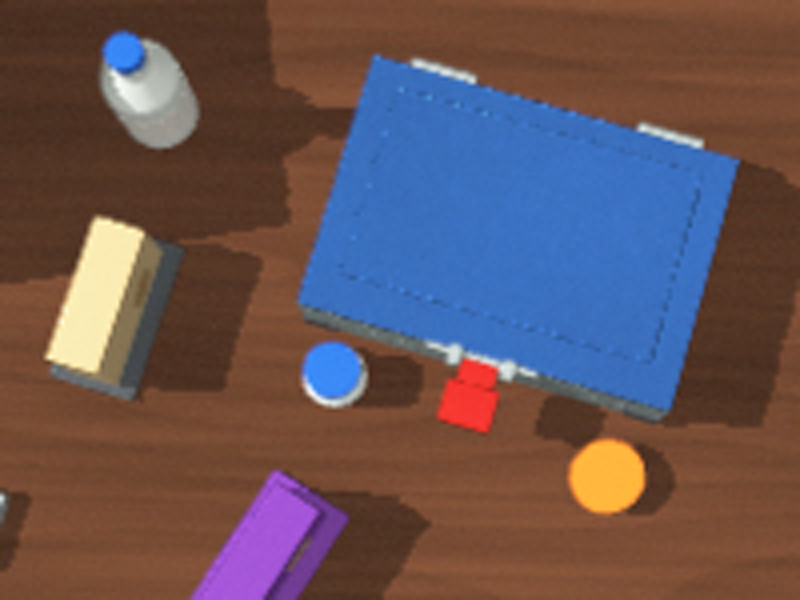

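The crop confirms it: the red paddle sits on the front edge of the blue-lidded case, and the sand brick stands on a dark foot to the left.

```bash
cat >> h.py <<'E'
def plan(T,phi=None):
    "T list of world TCP targets, phi: desired world angle of tool y (deg)"
    st=env.state(); p=np.array(st['eef_pos']);R=np.array(st['tcp_rot'])
    a=np.degrees(np.arctan2(R[1,1],R[0,1])); t=0
    if phi is not None:
        t=(phi-a+90)%180-90; t=-t/180
    for q in np.atleast_2d(T): print('tool frac',(R.T@(np.array(q)-p)/100).round(3),'turn',round(t,4))
    print('p',p.round(1),'yang',round(a,2),'F',np.round(st['contact_force'],1),'w',round(st['gripper_width'],1),'t',st['time_s'])
E
python3 - <<'E'
from h import *
plan([[448,73,200],[448,73,130],[448,73,71]],75.1)
d=load('top0'); print('bottle',onz(d,193,146,0),onz(d,182,129,170))
E
```

```text
tool frac [-4.198 -4.018  0.311] turn 0.0099
tool frac [-4.198 -4.017  1.011] turn 0.0099
tool frac [-4.199 -4.016  1.601] turn 0.0099
p [130.3 559.6 230.6] yang 76.89 F [-0.3 -0.3 -0.3] w 85.3 t 0.15
bottle [682.93926031 317.49584533   0.        ] [687.43116365 322.51044044 170.        ]
```

Request:
drive_tool(targets="-0.3 -0.3 0 0; -0.6 -0.6 0 0; -0.9 -0.9 0 0; -1 -1 0 0.01", fingers=0.85, grip_force=40)

```text
time_s: 0.65
eef_pos: [205.5, 437.7, 230.5]
tcp_rot: [[-0.965, 0.261, -0.001], [0.261, 0.965, -0.002], [0.0, -0.002, -1.0]]
contact_force: [0.7, 0.7, 0.4]
gripper_width: 72.4
```

Request:
drive_tool(targets="-0.35 -0.35 0 0; -0.7 -0.7 0 0; -1 -1 0 0; -1 -1 0 0")

```text
time_s: 1.15
eef_pos: [276.8, 313.9, 230.8]
tcp_rot: [[-0.964, 0.265, -0.001], [0.265, 0.964, -0.002], [0.0, -0.002, -1.0]]
contact_force: [0.0, 1.3, 0.1]
gripper_width: 72.6
```

Request:
drive_tool(targets="-0.35 -0.35 0 0; -0.7 -0.7 0 0; -1 -1 0 0; -1 -1 0 0")

```text
time_s: 1.65
eef_pos: [347.9, 190.5, 231.0]
tcp_rot: [[-0.963, 0.269, -0.001], [0.269, 0.963, -0.002], [0.0, -0.002, -1.0]]
contact_force: [-0.2, 0.2, -0.2]
gripper_width: 72.2
```

```bash
python3 - <<'E'
from h import *
plan([[448,73,200],[448,73,71]],75.1)
E
```

```text
tool frac [-1.28  -0.863  0.311] turn -0.0038
tool frac [-1.281 -0.861  1.601] turn -0.0038
p [347.9 190.5 231. ] yang 74.42 F [-0.2  0.2 -0.2] w 72.2 t 1.65
```

Request:
drive_tool(targets="-0.35 -0.3 0 0; -0.7 -0.6 0 -0.004; -0.95 -0.86 0 -0.004; -0.95 -0.86 0 -0.004; -0.95 -0.86 0 -0.004; -0.95 -0.86 0 -0.004")

```text
time_s: 2.4
eef_pos: [415.7, 83.6, 231.1]
tcp_rot: [[-0.967, 0.254, -0.001], [0.254, 0.967, -0.001], [0.001, -0.001, -1.0]]
contact_force: [0.2, 0.0, 0.3]
gripper_width: 72.5
```

```bash
python3 - <<'E'
from h import *
snap('wrist','wrist1.png')
plan([[448,73,200],[448,73,71]],75.1)
d=load('wrist1'); im=np.ascontiguousarray(d['frame'][:,:,::-1]); hsv=cv2.cvtColor(im,cv2.COLOR_BGR2HSV)
k=cv2.inRange(hsv,(0,170,80),(6,255,255))
cs,_=cv2.findContours(k,cv2.RETR_EXTERNAL,cv2.CHAIN_APPROX_NONE); c=max(cs,key=cv2.contourArea); r=cv2.minAreaRect(c); print(r,[onz(d,*q,98).round(1) for q in cv2.boxPoints(r)],onz(d,*r[0],98))
E
```

```text
tool frac [-0.339 -0.018  0.311] turn 0.0009
tool frac [-0.34  -0.017  1.601] turn 0.0009
p [415.7  83.4 231.1] yang 75.26 F [ 0.5 -0.2 -0.6] w 72.4 t 2.45
((256.0, 213.0), (36.0, 40.0), 90.0) [array([425.8,  62.7,  98. ]), array([435.8, 100.9,  98. ]), array([474.6,  91.8,  98. ]), array([464.1,  51.6,  98. ])] [449.54058015  76.88147731  98.        ]
```

View pics/wrist1.png

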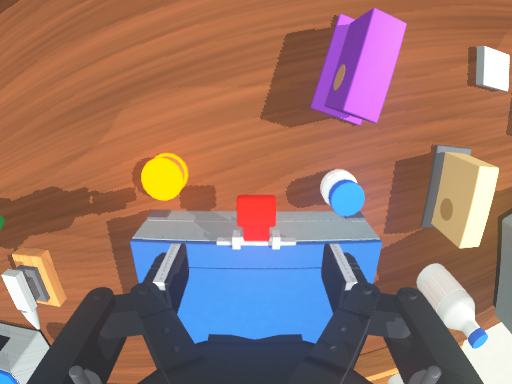

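The wrist view shows the paddle centred at (256,213), with the jar (345,192) and spool (164,177) clear of both finger tracks. Going down over the grip.

Request:
drive_tool(targets="-0.33 0 0.3 0; -0.33 0 0.6 0; -0.33 0 0.85 0; -0.33 0 0.95 0; -0.33 0 0.95 0; -0.33 0 0.95 0")

```text
time_s: 3.2
eef_pos: [448.3, 75.1, 137.2]
tcp_rot: [[-0.967, 0.254, 0.001], [0.254, 0.967, -0.001], [-0.001, -0.001, -1.0]]
contact_force: [0.5, 0.4, 0.4]
gripper_width: 73.0
```

```bash
python3 - <<'E'
from h import *
plan([[448,75,69]],75.1)
E
```

```text
tool frac [ 0.004 -0.002  0.682] turn 0.001
p [448.3  75.1 137.2] yang 75.28 F [0.5 0.4 0.4] w 73.0 t 3.2
```

Request:
drive_tool(targets="0 0 0.25 0; 0 0 0.5 0; 0 0 0.68 0; 0 0 0.68 0; 0 0 0.68 0")

```text
time_s: 3.82
eef_pos: [449.4, 75.1, 70.4]
tcp_rot: [[-0.967, 0.254, 0.003], [0.254, 0.967, -0.001], [-0.003, -0.0, -1.0]]
contact_force: [-0.7, 0.2, 0.5]
gripper_width: 72.6
```

Request:
drive_tool(targets="0 0 0 0; 0 0 0 0; 0 0 0 0; 0 0 0 0; 0 0 0 0; 0 0 0 0; 0 0 0 0; 0 0 0 0", fingers=0, grip_force=40)

```text
time_s: 4.82
eef_pos: [450.5, 75.6, 71.5]
tcp_rot: [[-0.967, 0.254, 0.005], [0.254, 0.967, 0.0], [-0.005, 0.001, -1.0]]
contact_force: [-1.2, 1.5, 6.1]
gripper_width: 39.4
```

```bash
python3 - <<'E'
from h import *
snap('scene','scene2.png');snap('top','top2.png');s=snap('wrist','wrist2.png')
cv2.imwrite('pics/c2.png',np.hstack([s['frame'][100:340,130:390,::-1],load('top2')['frame'][100:340,130:390,::-1]]))
plan([[448,75,69]],75.1)
E
```

```text
tool frac [ 0.023 -0.012  0.025] turn 0.0009
p [450.5  75.6  71.5] yang 75.27 F [-0.8  1.   5.8] w 39.4 t 4.975
```

View pics/c2.png

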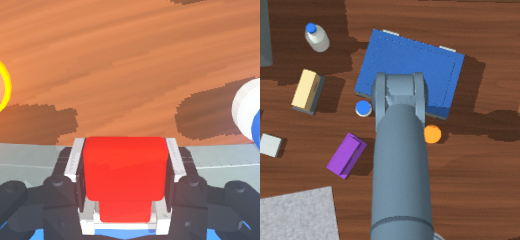

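```bash
cat >> h.py <<'E'
P0=np.array([450.5,75.6,71.5]); UD=np.array([-.967,.255,0])
def lidp(th,ph):
    u=204*np.cos(th)-5*np.sin(th)+34*np.cos(th+ph); z=204*np.sin(th)+5*np.cos(th)+34*np.sin(th+ph)
    return P0+(u-238)*UD+np.array([0,0,z-5])
def inv(p=None):
    from scipy.optimize import fsolve
    p=np.array(env.state()['eef_pos']) if p is None else p
    f=lambda x:[(lidp(*x)-p)@UD,(lidp(*x)-p)[2]]
    best=min((fsolve(f,[a,.5],full_output=1) for a in np.arange(0,1.8,.1)),key=lambda r:np.abs(r[1]['fvec']).sum()+ (5 if r[0][1]<-.05 else 0))
    return best[0]
E
python3 - <<'E'
from h import *
plan([lidp(0,.2),lidp(0,.4),lidp(0,.52),lidp(.1,.52),lidp(.2,.5),lidp(.3,.45),lidp(.4,.4)])
E
```

```text
tool frac [-0.007  0.    -0.067] turn 0
tool frac [-0.027  0.    -0.132] turn 0
tool frac [-0.045  0.    -0.168] turn 0
tool frac [-0.08   0.001 -0.4  ] turn 0
tool frac [-0.133  0.001 -0.622] turn 0
tool frac [-0.201  0.001 -0.831] turn 0
tool frac [-2.890e-01  1.000e-03 -1.033e+00] turn 0
p [450.5  75.6  71.5] yang 75.27 F [-0.8  1.   5.8] w 39.4 t 4.975
```

Request:
drive_tool(targets="-0.007 0 -0.067 0; -0.027 0 -0.132 0; -0.045 0 -0.17 0; -0.05 0 -0.18 0; -0.05 0 -0.18 0; -0.05 0 -0.18 0")

```text
time_s: 5.72
eef_pos: [451.6, 75.2, 86.6]
tcp_rot: [[-0.967, 0.254, -0.002], [0.254, 0.967, 0.002], [0.003, 0.002, -1.0]]
contact_force: [2.8, 5.0, -25.9]
gripper_width: 39.4
```

```bash
python3 - <<'E'
from h import *
print(inv())
snap('wrist','wrist3.png')
plan([lidp(.05,.55),lidp(.1,.54),lidp(.15,.52),lidp(.2,.5),lidp(.25,.48),lidp(.3,.46),lidp(.35,.44)])
E
```

```text
[0.03608757 0.19455844]
tool frac [-0.052  0.001 -0.143] turn 0
tool frac [-0.07   0.001 -0.255] turn 0
tool frac [-0.091  0.001 -0.364] turn 0
tool frac [-0.117  0.001 -0.472] turn 0
tool frac [-0.149  0.002 -0.579] turn 0
tool frac [-0.185  0.002 -0.684] turn 0
tool frac [-0.227  0.002 -0.787] turn 0
p [451.6  75.2  86.6] yang 75.29 F [  3.2   4.7 -24.7] w 38.9 t 5.775
```

View pics/wrist3.png

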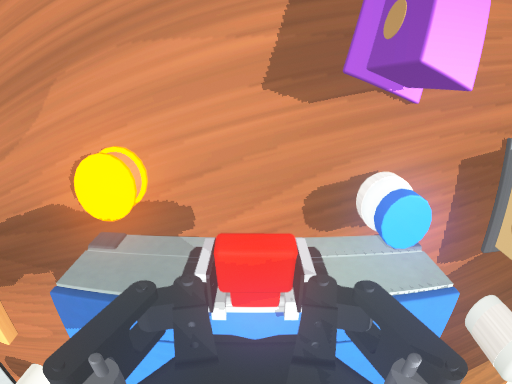

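Request:
drive_tool(targets="0 0 -0.01 0; -0.01 0 -0.02 0; -0.02 0 -0.03 0; -0.02 0 -0.03 0", grip_force=20)

```text
time_s: 6.28
eef_pos: [451.7, 75.2, 87.2]
tcp_rot: [[-0.967, 0.254, -0.007], [0.254, 0.967, 0.004], [0.008, 0.002, -1.0]]
contact_force: [6.1, 3.3, -25.0]
gripper_width: 39.1
```

```bash
python3 - <<'E'
from h import *
print(inv())
snap('scene','scene4.png');snap('wrist','wrist4.png')
a=load('scene4')['frame'][140:260,180:320,::-1];b=load('wrist4')['frame'][180:340,170:350,::-1]
cv2.imwrite('pics/c4.png',np.hstack([cv2.resize(a,(420,360)),cv2.resize(b,(380,360))]))
plan([lidp(.05,.55),lidp(.1,.54)])
E
```

```text
[0.03978982 0.18549939]
tool frac [-0.051  0.001 -0.137] turn 0
tool frac [-0.068  0.001 -0.25 ] turn 0
p [451.7  75.2  87.2] yang 75.31 F [  5.9   4.2 -25.9] w 39.3 t 6.375
```

View pics/c4.png

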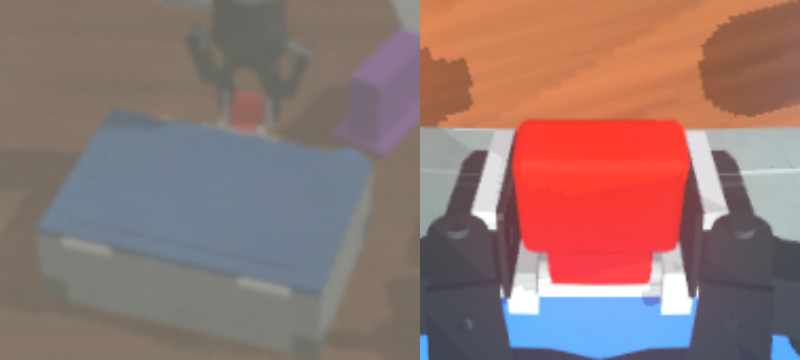

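```bash
python3 - <<'E'
from h import *
a=load('wrist2')['frame'][200:340,180:340,::-1];b=load('wrist4')['frame'][200:340,180:340,::-1]
cv2.imwrite('pics/c5.png',cv2.resize(np.hstack([a,b]),None,fx=2.5,fy=2.5,interpolation=cv2.INTER_CUBIC))
for w in ['wrist2','wrist4']:
  d=load(w); print(w)
  for v in range(225,330,4): print(v,d['frame'][v,256].tolist(),end=' ')
  print()
E
```

```text
wrist2
225 [225, 137, 88] 229 [219, 130, 87] 233 [214, 123, 83] 237 [243, 53, 41] 241 [248, 52, 41] 245 [251, 55, 43] 249 [255, 63, 45] 253 [255, 64, 45] 257 [255, 65, 47] 261 [255, 66, 47] 265 [255, 65, 46] 269 [253, 56, 46] 273 [253, 56, 47] 277 [253, 57, 47] 281 [253, 57, 49] 285 [253, 59, 52] 289 [253, 60, 53] 293 [253, 61, 54] 297 [253, 65, 58] 301 [249, 63, 58] 305 [253, 67, 62] 309 [253, 69, 64] 313 [253, 71, 67] 317 [255, 79, 70] 321 [255, 79, 70] 325 [255, 255, 255] 329 [206, 233, 254] 
wrist4
225 [208, 122, 83] 229 [217, 127, 84] 233 [217, 78, 59] 237 [254, 58, 42] 241 [255, 58, 47] 245 [255, 60, 45] 249 [255, 60, 48] 253 [255, 77, 60] 257 [255, 65, 50] 261 [255, 65, 51] 265 [251, 54, 49] 269 [251, 55, 52] 273 [251, 56, 54] 277 [250, 57, 57] 281 [250, 57, 60] 285 [250, 57, 64] 289 [249, 58, 67] 293 [250, 60, 69] 297 [250, 61, 73] 301 [255, 71, 77] 305 [255, 69, 79] 309 [254, 255, 255] 313 [120, 180, 253] 317 [118, 180, 253] 321 [115, 182, 253] 325 [113, 182, 253] 329 [110, 180, 253]
```

View pics/c5.png

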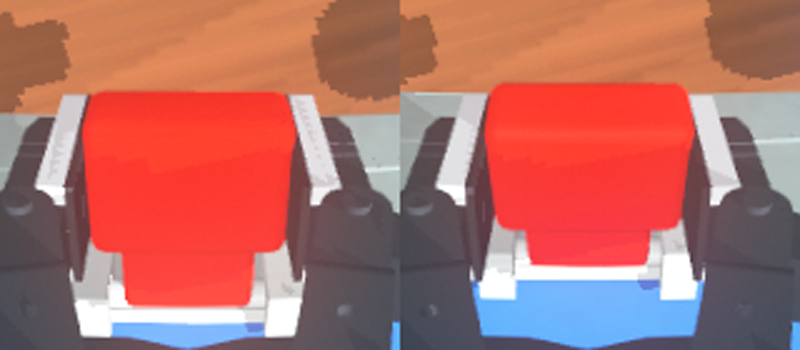

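```bash
python3 - <<'E'
from h import *
X=np.array([.967,-.255,0])  # case x
for w,ed in [('wrist2',dict(bot=235,rear=300,neck=323)),('wrist4',dict(bot=233,top=253,rear=291,neck=307))]:
    d=load(w); print(w,'p',d['p'].round(1))
    o,r=ray(d,256,ed['neck']); q=o+r*(95-o[2])/r[2]; print('neck at z95',q.round(1))
    # in-plane coords relative to pivot: nominal
    piv=P0+np.array([0,0,18.5])+34*X; piv[2]=90
    for k,(a,h) in dict(bot=(50,-8),top=(50,8),rear=(18,8)).items():
        if k not in ed: continue
        best=[]
        for ph in np.arange(-.1,.9,.01):
            P=piv+(a*np.cos(ph)-h*np.sin(ph))*(-X)+np.array([0,0,a*np.sin(ph)+h*np.cos(ph)])
            best.append((abs(proj(d,P)[1]-ed[k]),ph))
        print(k,min(best))
E
```

```text
wrist2 p [450.5  75.6  71.5]
neck at z95 [482.1  68.8  95. ]
bot (np.float64(0.07324400471333092), np.float64(-0.01000000000000005))
rear (np.float64(1.613129854556405), np.float64(-0.1))
wrist4 p [451.7  75.2  87.3]
neck at z95 [485.   68.1  95. ]
bot (np.float64(0.19809998170580911), np.float64(0.31999999999999984))
top (np.float64(0.28470169796074174), np.float64(0.2699999999999998))
rear (np.float64(0.10054395526896087), np.float64(0.19999999999999982))
```

```bash
python3 - <<'E'
from h import *
s=env.state(); print(s['contact_force'],s['moment'],s['gripper_width'],s['time_s'])
F=np.array(s['contact_force']);M=np.array(s['moment']); Y=np.array([.255,.967,0]); print('about case y',M@Y, 'about x',M@np.array([.967,-.255,0]), 'F along caseX',F@np.array([.967,-.255,0]))
E
```

```text
[  5.85867251   4.165636   -25.91757523] [ 0.61373168 -0.73328367 -0.0878296 ] 39.26533955851353 6.375
about case y -0.5525837301752905 about x 0.7804658673843172 F along caseX 4.603099140606652
```

Request:
drive_tool(targets="0 0 0 0; 0 0 0 0; 0 0 0 0; 0.06 0 0.1 0; 0.08 0 0.2 0; 0.08 0 0.22 0; 0.08 0 0.22 0", fingers=0.7)

```text
time_s: 7.25
eef_pos: [443.4, 77.3, 64.9]
tcp_rot: [[-0.967, 0.254, -0.008], [0.254, 0.967, 0.004], [0.008, 0.002, -1.0]]
contact_force: [0.1, 0.4, -0.5]
gripper_width: 59.8
```

```bash
python3 - <<'E'
from h import *
plan([[444.5,76,65]],75.1)
E
```

```text
tool frac [-0.014 -0.01  -0.001] turn 0.0012
p [443.4  77.3  64.9] yang 75.31 F [ 0.1  0.4 -0.5] w 59.8 t 7.25
```

Request:
drive_tool(targets="-0.01 -0.01 0 0; -0.01 -0.01 0 0; -0.01 -0.01 0 0; -0.01 -0.01 0 0; -0.01 -0.01 0 0", fingers=0, grip_force=20)

```text
time_s: 7.88
eef_pos: [444.6, 77.0, 65.3]
tcp_rot: [[-0.967, 0.253, -0.007], [0.253, 0.967, 0.006], [0.008, 0.004, -1.0]]
contact_force: [0.2, 5.7, 2.7]
gripper_width: 39.7
```

Request:
drive_tool(targets="-0.007 0 -0.07 0; -0.027 0 -0.13 0; -0.04 0 -0.17 0; -0.05 0 -0.2 0; -0.05 0 -0.2 0")

```text
time_s: 8.5
eef_pos: [447.3, 76.3, 84.3]
tcp_rot: [[-0.967, 0.253, -0.011], [0.253, 0.967, 0.008], [0.013, 0.004, -1.0]]
contact_force: [-1.4, 6.0, -6.9]
gripper_width: 39.4
```

```bash
python3 - <<'E'
from h import *
s=snap('wrist','wrist5.png'); cv2.imwrite('pics/c6.png',cv2.resize(s['frame'][200:340,180:340,::-1],None,fx=3,fy=3,interpolation=cv2.INTER_CUBIC))
plan([[444.5,76,65]],75.1)
E
```

```text
tool frac [ 0.024 -0.011  0.193] turn 0.0014
p [447.3  76.4  84.3] yang 75.35 F [-0.9  4.8 -7.2] w 39.7 t 8.55
```

View pics/c6.png

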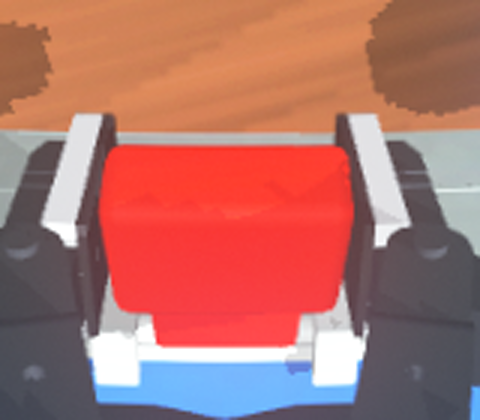

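```bash
cat >> h.py <<'E'
P0=np.array([444.6,77.0,65.3]); L=40
def lidp(th,ph):
    u=204*np.cos(th)-5*np.sin(th)+L*np.cos(th+ph); z=204*np.sin(th)+5*np.cos(th)+L*np.sin(th+ph)
    return P0+(u-204-L)*UD+np.array([0,0,z-5])
E
python3 - <<'E'
from h import *
print(inv())
plan([lidp(0,.55),lidp(.0,.6),lidp(.04,.6),lidp(.08,.6),lidp(.12,.6),lidp(.16,.58),lidp(.2,.55)])
E
```

```text
[0.02373042 0.33778236]
tool frac [-0.031 -0.001 -0.02 ] turn 0
tool frac [-0.042 -0.001 -0.037] turn 0
tool frac [-0.053 -0.    -0.131] turn 0
tool frac [-0.069  0.    -0.225] turn 0
tool frac [-0.088  0.001 -0.319] turn 0
tool frac [-0.106  0.001 -0.406] turn 0
tool frac [-0.124  0.001 -0.489] turn 0
p [447.3  76.4  84.3] yang 75.35 F [-0.9  4.8 -7.2] w 39.7 t 8.55
```

Request:
drive_tool(targets="-0.03 0 -0.03 0; -0.045 0 -0.05 0; -0.05 0 -0.09 0; -0.06 0 -0.14 0; -0.07 0 -0.19 0; -0.08 0 -0.24 0")

```text
time_s: 9.3
eef_pos: [452.1, 75.1, 107.2]
tcp_rot: [[-0.968, 0.252, -0.018], [0.252, 0.968, 0.01], [0.02, 0.005, -1.0]]
contact_force: [-4.1, 6.9, -5.3]
gripper_width: 39.5
```

```bash
python3 - <<'E'
from h import *
print(inv())
s=snap('wrist','wrist6.png'); cv2.imwrite('pics/c7.png',cv2.resize(s['frame'][180:384,150:370,::-1],None,fx=3,fy=2.9,interpolation=cv2.INTER_CUBIC))
plan([lidp(.12,.6),lidp(.16,.58),lidp(.2,.55)])
E
```

```text
[0.1013034 0.4608446]
tool frac [-0.039 -0.    -0.083] turn 0
tool frac [-0.056 -0.    -0.17 ] turn 0
tool frac [-0.074  0.    -0.253] turn 0
p [452.3  75.1 107.8] yang 75.39 F [-4.8  7.2 -3.7] w 39.8 t 9.35
```

View pics/c7.png

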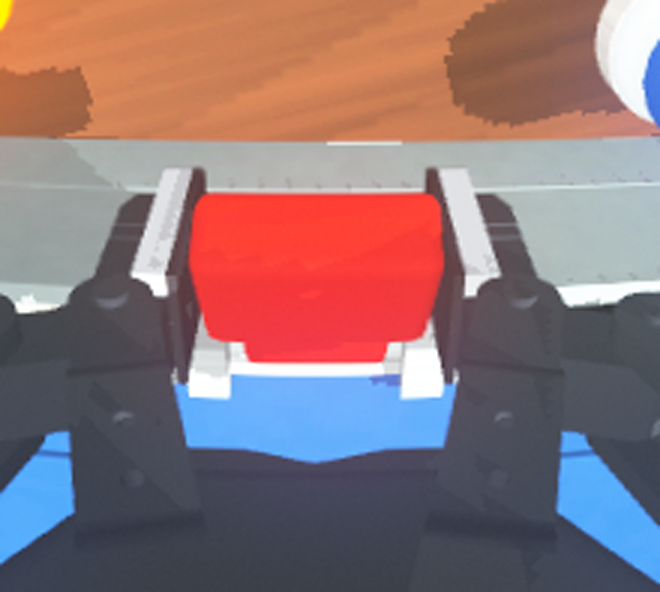

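```bash
python3 - <<'E'
from h import *
plan([lidp(t,p) for t,p in [(.14,.55),(.2,.55),(.26,.5),(.32,.48),(.38,.46),(.44,.45),(.5,.44),(.56,.43),(.6,.42)]])
E
```

```text
tool frac [-0.037 -0.    -0.115] turn 0
tool frac [-0.074  0.    -0.253] turn 0
tool frac [-0.105  0.001 -0.375] turn 0
tool frac [-0.152  0.001 -0.504] turn 0
tool frac [-0.206  0.002 -0.63 ] turn 0
tool frac [-0.27   0.002 -0.755] turn 0
tool frac [-0.342  0.003 -0.877] turn 0
tool frac [-0.421  0.003 -0.994] turn 0
tool frac [-0.476  0.003 -1.068] turn 0
p [452.3  75.1 107.8] yang 75.39 F [-4.8  7.2 -3.7] w 39.8 t 9.35
```

Request:
drive_tool(targets="-0.037 0 -0.115 0; -0.074 0 -0.253 0; -0.105 0 -0.375 0; -0.15 0 -0.5 0; -0.205 0 -0.63 0; -0.27 0 -0.755 0; -0.34 0 -0.875 0; -0.42 0 -0.99 0")

```text
time_s: 10.35
eef_pos: [490.7, 64.8, 205.9]
tcp_rot: [[-0.968, 0.251, -0.025], [0.251, 0.968, 0.013], [0.027, 0.006, -1.0]]
contact_force: [-6.2, 7.2, 1.1]
gripper_width: 39.9
```

```bash
python3 - <<'E'
from h import *
print(inv())
plan([lidp(t,p) for t,p in [(.56,.43),(.62,.42),(.68,.4),(.74,.4),(.8,.38),(.86,.36),(.92,.35),(.98,.34),(1.04,.34),(1.1,.34)]])
E
```

```text
[0.61333562 0.0249019 ]
tool frac [-0.042  0.    -0.006] turn 0
tool frac [-0.127  0.    -0.119] turn 0
tool frac [-0.214  0.001 -0.225] turn 0
tool frac [-0.315  0.001 -0.329] turn 0
tool frac [-0.414  0.001 -0.424] turn 0
tool frac [-0.519  0.001 -0.513] turn 0
tool frac [-0.633  0.001 -0.597] turn 0
tool frac [-0.751  0.001 -0.675] turn 0
tool frac [-0.878  0.001 -0.746] turn 0
tool frac [-1.009e+00  1.000e-03 -8.100e-01] turn 0
p [490.7  64.8 205.9] yang 75.44 F [-6.2  7.2  1.1] w 39.9 t 10.35
```

Request:
drive_tool(targets="-0.06 0 -0.03 0; -0.13 0 -0.119 0; -0.214 0 -0.225 0; -0.315 0 -0.33 0; -0.414 0 -0.424 0; -0.52 0 -0.513 0; -0.63 0 -0.6 0; -0.75 0 -0.675 0; -0.88 0 -0.745 0; -1 0 -0.81 0")

```text
time_s: 11.6
eef_pos: [588.5, 38.8, 284.5]
tcp_rot: [[-0.968, 0.251, -0.027], [0.251, 0.968, 0.013], [0.03, 0.005, -1.0]]
contact_force: [-1.8, 3.1, -2.3]
gripper_width: 39.7
```

```bash
python3 - <<'E'
from h import *
print(inv())
plan([lidp(t,p) for t,p in [(1.12,.3),(1.18,.3),(1.24,.28),(1.3,.26),(1.36,.25),(1.42,.24),(1.48,.23),(1.54,.22)]])
s=snap('wrist','wrist7.png');snap('scene','scene7.png')
E
```

```text
[1.11562252 0.20517414]
tool frac [-0.047  0.002 -0.013] turn 0
tool frac [-0.182  0.002 -0.067] turn 0
tool frac [-0.312  0.001 -0.113] turn 0
tool frac [-0.445  0.001 -0.15 ] turn 0
tool frac [-0.584  0.001 -0.181] turn 0
tool frac [-0.724  0.    -0.202] turn 0
tool frac [-0.865 -0.    -0.216] turn 0
tool frac [-1.007e+00 -1.000e-03 -2.220e-01] turn 0
p [588.5  38.8 284.5] yang 75.46 F [-1.8  3.1 -2.3] w 39.7 t 11.6
```

View pics/scene7.png

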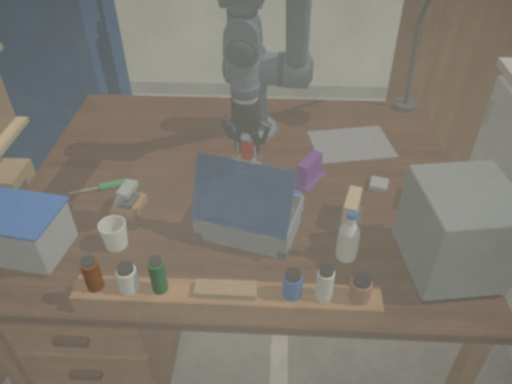

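View pics/wrist7.png

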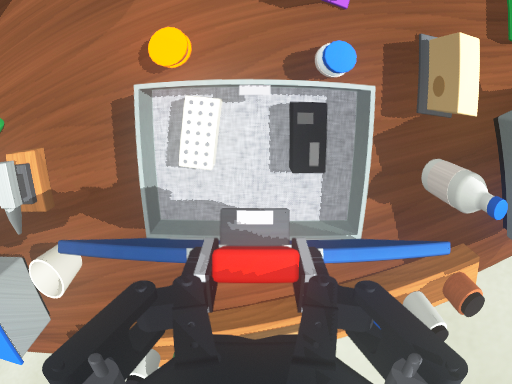

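Wrist view: the lid is well up, the white block is at (200,132), and the black charcoal is at (308,137) on the pier side. Continuing the swing.

Request:
drive_tool(targets="-0.06 0 -0.02 0; -0.18 0 -0.067 0; -0.31 0 -0.113 0; -0.445 0 -0.15 0; -0.58 0 -0.18 0; -0.72 0 -0.2 0; -0.86 0 -0.215 0; -0.98 0 -0.22 0; -0.98 0 -0.22 0; -0.98 0 -0.22 0")

```text
time_s: 12.95
eef_pos: [685.3, 13.2, 304.3]
tcp_rot: [[-0.968, 0.252, -0.024], [0.251, 0.968, 0.011], [0.026, 0.005, -1.0]]
contact_force: [0.6, 1.3, -0.6]
gripper_width: 39.6
```

```bash
python3 - <<'E'
from h import *
print(inv())
plan(P0)
s=snap('wrist','wrist8.png')
d=load('wrist7'); im=np.ascontiguousarray(d['frame'][:,:,::-1]); hsv=cv2.cvtColor(im,cv2.COLOR_BGR2HSV)
k=cv2.inRange(hsv,(0,0,0),(180,255,55)); z=np.zeros_like(k); z[90:190,280:335]=k[90:190,280:335]; z=cv2.morphologyEx(z,cv2.MORPH_CLOSE,np.ones((15,15)))
cs,_=cv2.findContours(z,cv2.RETR_EXTERNAL,cv2.CHAIN_APPROX_NONE); c=max(cs,key=cv2.contourArea)
r=cv2.minAreaRect(c); W=np.array([onz(d,*q,67) for q in cv2.boxPoints(r)]); print(r,W.round(1),W.mean(0))
U=np.array([onz(d,*q[0],67)[:2] for q in c],np.float32); print(cv2.minAreaRect(U))
# check: pier in same picture
z=np.zeros_like(k); k2=cv2.inRange(hsv,(12,40,150),(30,255,255)); z[20:125,420:490]=k2[20:125,420:490]; z=cv2.morphologyEx(z,cv2.MORPH_OPEN,np.ones((3,3)))
cs,_=cv2.findContours(z,cv2.RETR_EXTERNAL,cv2.CHAIN_APPROX_NONE); c=max(cs,key=cv2.contourArea); U=np.array([onz(d,*q[0],90)[:2] for q in c],np.float32); print('pier',cv2.minAreaRect(U))
E
```

```text
[ 1.57661215 31.38077279]
tool frac [2.427e+00 1.000e-03 2.454e+00] turn 0
p [685.3  13.2 304.3] yang 75.43 F [ 0.6  1.3 -0.6] w 39.6 t 12.95
((291.0, 124.0), (42.0, 2.0), 90.0) [[524.8 101.6  67. ]
 [525.4 104.   67. ]
 [575.9  92.   67. ]
 [575.3  89.5  67. ]] [550.32608111  96.79110373  67.        ]
((550.310791015625, 96.74044036865234), (2.5070226192474365, 51.898197174072266), 76.50611114501953)
pier ((516.1968383789062, 313.8885803222656), (53.19282913208008, 112.40100860595703), 74.5707015991211)
```

View pics/wrist8.png

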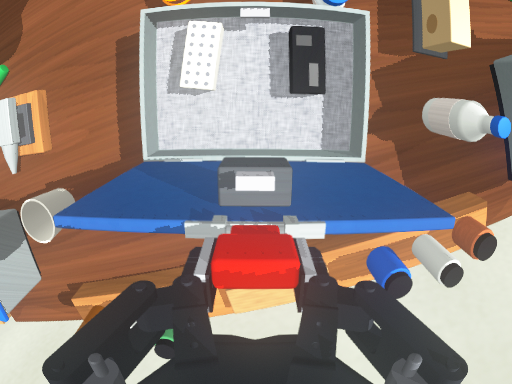

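Request:
drive_tool(targets="0 0 0 0; 0 0 0 0; 0 0 0 0; 0 0 -0.1 0; 0 0 -0.3 0; 0 0 -0.5 0; 0 0 -0.6 0; 0.2 0 -0.6 0; 0.6 0 -0.6 0; 1 0 -0.6 0; 1 0 -0.6 0", fingers=0.7)

```text
time_s: 14.38
eef_pos: [585.8, 38.5, 367.1]
tcp_rot: [[-0.968, 0.25, -0.028], [0.25, 0.968, 0.011], [0.03, 0.004, -1.0]]
contact_force: [1.2, 0.2, -0.6]
gripper_width: 59.9
```

```bash
python3 - <<'E'
from h import *
plan(P0); s=snap('wrist','wrist9.png'); snap('scene','scene9.png')
E
```

```text
tool frac [1.372 0.007 3.061] turn 0
p [585.8  38.5 367.1] yang 75.49 F [ 1.2  0.2 -0.6] w 59.9 t 14.375
```

View pics/wrist9.png

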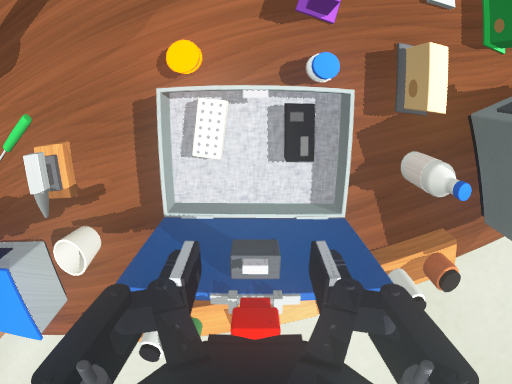

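View pics/scene9.png

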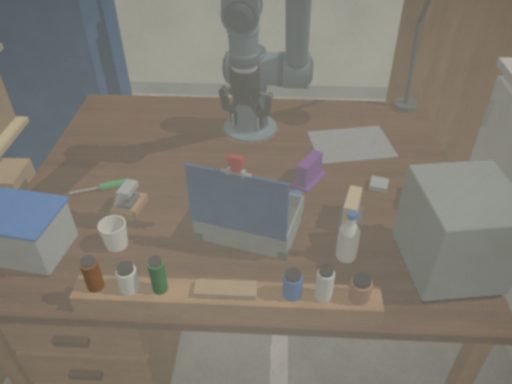

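The lid stands open by itself. Next I locate the charcoal in the wrist view, around (299,132).

```bash
python3 - <<'E'
from h import *
d=load('wrist9'); im=np.ascontiguousarray(d['frame'][:,:,::-1])
cv2.imwrite('pics/c9.png',cv2.resize(im[85:225,260:360],None,fx=4,fy=4,interpolation=cv2.INTER_CUBIC))
g=im.max(2)
for v in (112,130,155): print(v,g[v,262:325].tolist())
z=np.zeros_like(g); z[95:170,275:322]=((g[95:170,275:322]<60)*255)
cs,_=cv2.findContours(z,cv2.RETR_EXTERNAL,cv2.CHAIN_APPROX_NONE); c=cv2.convexHull(max(cs,key=cv2.contourArea)); print(cv2.boundingRect(c))
E
```

```text
112 [233, 227, 228, 227, 226, 208, 157, 160, 160, 157, 163, 161, 162, 165, 163, 161, 160, 157, 158, 161, 162, 166, 114, 56, 60, 65, 66, 64, 91, 102, 102, 101, 101, 100, 104, 103, 102, 100, 100, 97, 98, 84, 62, 64, 64, 62, 63, 62, 62, 63, 62, 62, 75, 154, 153, 161, 163, 160, 154, 151, 150, 154, 154]
130 [232, 232, 221, 227, 219, 161, 155, 160, 161, 159, 162, 154, 146, 146, 154, 159, 163, 166, 162, 166, 165, 154, 114, 58, 60, 66, 64, 65, 65, 65, 64, 66, 63, 64, 63, 62, 63, 63, 63, 64, 63, 62, 62, 62, 63, 61, 59, 58, 59, 58, 59, 59, 92, 132, 145, 145, 151, 154, 153, 154, 150, 153, 154]
155 [231, 224, 223, 219, 219, 182, 163, 155, 157, 156, 153, 162, 165, 162, 165, 169, 171, 165, 163, 153, 156, 152, 76, 61, 63, 67, 68, 66, 67, 65, 66, 65, 66, 66, 66, 66, 63, 66, 97, 124, 124, 125, 123, 121, 121, 112, 81, 61, 61, 60, 62, 59, 147, 146, 143, 146, 151, 151, 151, 155, 152, 150, 151]
(285, 104, 2, 30)
```

View pics/c9.png

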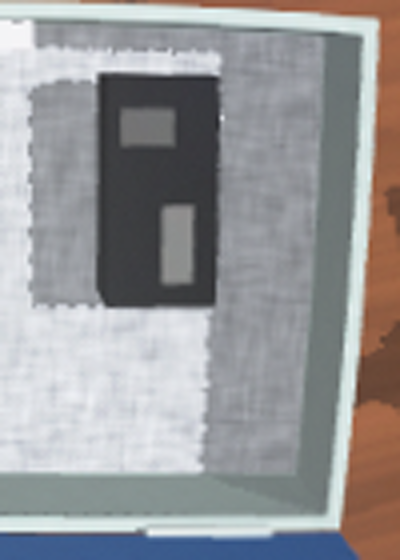

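```bash
python3 - <<'E'
from h import *
X=np.array([.967,-.255]);Y=np.array([.255,.967])
H=np.array([678.8,12.6])
def go(name,x0,y0,x1,y1):
    d=load(name); im=np.ascontiguousarray(d['frame'][:,:,::-1]); g=im.max(2)
    o,_=ray(d,256,190); print(name,'cam',o.round(0), 'case',(o[:2]-H)@X+100,(o[:2]-H)@Y)
    z=np.zeros_like(g); z[y0:y1,x0:x1]=((g[y0:y1,x0:x1]<90)*255)
    z=cv2.morphologyEx(z,cv2.MORPH_CLOSE,np.ones((23,23)))
    cs,_=cv2.findContours(z,cv2.RETR_EXTERNAL,cv2.CHAIN_APPROX_NONE); c=cv2.convexHull(max(cs,key=cv2.contourArea))
    ap=cv2.approxPolyDP(c,2,True)[:,0]
    for q in ap:
        w=onz(d,*q,67); print(q,'world',w[:2].round(1),'case',((w[:2]-H)@X+100).round(1),((w[:2]-H)@Y).round(1))
    U=np.array([onz(d,*q[0],67)[:2] for q in c],np.float32); print(cv2.minAreaRect(U))
go('wrist9',275,95,322,170); go('wrist7',282,92,335,180)
E
```

```text
wrist9 cam [507.  59. 512.] case -78.01226795799445 1.0757772267896284
[313 104] world [534.4 144.1] case -73.1 90.4
[313 160] world [618.6 125.4] case 13.0 93.7
[287 161] world [610.3  85.6] case 15.2 53.1
[284 156] world [601.6  82.9] case 7.4 48.3
[285 104] world [525.  102.9] case -71.7 48.1
((572.088134765625, 113.68528747558594), (45.594234466552734, 87.94799041748047), 75.77155303955078)
wrist7 cam [510.  59. 429.] case -75.46979233308477 1.9524468070235081
[325 103] world [534.3 144.1] case -73.3 90.3
[324 171] world [618.4 124.9] case 12.9 93.1
[292 172] world [609.5  84.3] case 14.7 51.6
[289 166] world [600.9  82.3] case 6.9 47.6
[290 102] world [523.6 101.9] case -72.8 46.8
((571.3602294921875, 113.58025360107422), (46.443572998046875, 88.24944305419922), 75.79572296142578)
```

```bash
python3 - <<'E'
from h import *
plan([[571,114,280],[571,114,39]],77.5)
E
```

```text
tool frac [0.351 0.688 0.887] turn -0.0114
tool frac [0.289 0.676 3.296] turn -0.0114
p [589.7  37.7 367.5] yang 75.44 F [-0.1 -0.6  0.3] w 59.3 t 14.475
```

Request:
drive_tool(targets="0.15 0.25 0 0; 0.35 0.5 0.2 -0.011; 0.35 0.69 0.5 -0.011; 0.34 0.69 0.8 -0.011; 0.34 0.69 1 -0.011; 0.34 0.69 1 -0.011", fingers=0.82)

```text
time_s: 15.22
eef_pos: [572.5, 113.9, 267.1]
tcp_rot: [[-0.976, 0.218, -0.026], [0.218, 0.976, 0.011], [0.027, 0.005, -1.0]]
contact_force: [-0.1, 0.2, -0.5]
gripper_width: 70.0
```

```bash
python3 - <<'E'
from h import *
plan([[571,114,170],[571,114,100],[571,114,39]],77.5)
E
```

```text
tool frac [-0.011 -0.007  0.971] turn -0.0005
tool frac [-0.031 -0.01   1.671] turn -0.0005
tool frac [-0.047 -0.013  2.281] turn -0.0005
p [572.5 113.9 267.1] yang 77.4 F [-0.1  0.2 -0.5] w 70.0 t 15.225
```

Request:
drive_tool(targets="0 0 0.3 0; 0 0 0.6 0; -0.01 0 0.9 0; -0.01 0 1 0; -0.01 0 1 0; -0.01 0 1 0")

```text
time_s: 15.98
eef_pos: [572.4, 114.8, 168.8]
tcp_rot: [[-0.976, 0.218, -0.023], [0.218, 0.976, 0.011], [0.025, 0.006, -1.0]]
contact_force: [0.1, -1.3, -0.4]
gripper_width: 70.0
```

```bash
python3 - <<'E'
from h import *
snap('wrist','wrist10.png'); plan([[571,114,100],[571,114,39]],77.5)
E
```

```text
tool frac [-0.006 -0.014  0.688] turn -0.0005
tool frac [-0.021 -0.018  1.298] turn -0.0005
p [572.3 114.8 168.8] yang 77.4 F [-0.2 -0.2  0.7] w 69.6 t 16.025
```

View pics/wrist10.png

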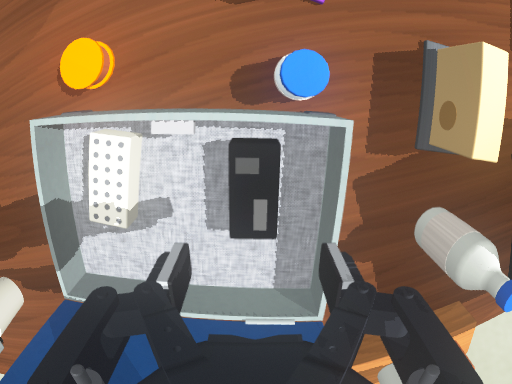

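Wrist view: the charcoal is centred between the fingers at (254,188) and aligned. Descending.

Request:
drive_tool(targets="-0.01 -0.01 0.3 0; -0.01 -0.01 0.6 0; -0.015 -0.015 0.85 0; -0.015 -0.015 0.95 0; -0.015 -0.015 0.95 0")

```text
time_s: 16.65
eef_pos: [571.4, 114.1, 74.1]
tcp_rot: [[-0.976, 0.218, -0.023], [0.218, 0.976, 0.011], [0.025, 0.006, -1.0]]
contact_force: [0.0, 0.0, 0.2]
gripper_width: 70.4
```

```bash
python3 - <<'E'
from h import *
plan([[571,114,40]],77.5)
E
```

```text
tool frac [-0.005 -0.003  0.341] turn -0.0005
p [571.4 114.1  74.1] yang 77.4 F [0.  0.  0.2] w 70.4 t 16.65
```

Request:
drive_tool(targets="0 0 0.15 0; 0 0 0.28 0; 0 0 0.34 0; 0 0 0.34 0")

```text
time_s: 17.15
eef_pos: [569.9, 114.4, 39.3]
tcp_rot: [[-0.976, 0.218, -0.024], [0.218, 0.976, 0.011], [0.026, 0.005, -1.0]]
contact_force: [-0.4, -0.0, -0.2]
gripper_width: 70.0
```

Request:
drive_tool(targets="0 0 0 0; 0 0 0 0; 0 0 0 0; 0 0 0 0; 0 0 0 0; 0 0 0 0", fingers=0, grip_force=30)

```text
time_s: 17.9
eef_pos: [570.3, 114.4, 39.8]
tcp_rot: [[-0.976, 0.218, -0.023], [0.218, 0.976, 0.011], [0.025, 0.005, -1.0]]
contact_force: [-0.1, 0.0, 4.0]
gripper_width: 43.5
```

Request:
drive_tool(targets="0 0 -0.05 0; 0 0 -0.2 0; 0 0 -0.4 0; 0 0 -0.65 0; 0 0 -0.9 0; 0 0 -1 0")

```text
time_s: 18.65
eef_pos: [573.8, 113.4, 142.1]
tcp_rot: [[-0.976, 0.218, -0.02], [0.218, 0.976, 0.011], [0.022, 0.006, -1.0]]
contact_force: [0.4, -0.4, -1.2]
gripper_width: 43.5
```

Request:
drive_tool(targets="0 0.1 -0.2 0; 0 0.3 -0.4 0; 0 0.6 -0.5 0; 0 0.9 -0.5 0; 0 1 -0.5 0; 0 1 -0.5 0")

```text
time_s: 19.4
eef_pos: [596.2, 210.5, 192.0]
tcp_rot: [[-0.976, 0.217, -0.021], [0.217, 0.976, 0.01], [0.023, 0.005, -1.0]]
contact_force: [0.3, 0.5, -0.6]
gripper_width: 43.9
```

```bash
python3 - <<'E'
from h import *
snap('wrist','wrist11.png'); plan([[528,355,130]],75)
E
```

```text
tool frac [0.967 1.265 0.65 ] turn 0.0134
p [596.1 209.9 192.1] yang 77.4 F [ 0.  -0.7 -0.4] w 43.4 t 19.45
```

View pics/wrist11.png

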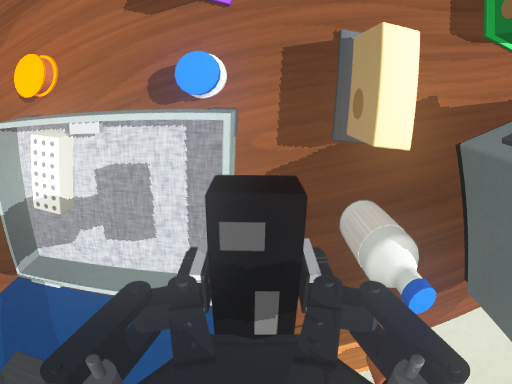

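Request:
drive_tool(targets="0.3 0.1 0 0; 0.6 0.3 0 0; 0.9 0.5 0 0.013; 0.9 0.7 0 0.013; 0.9 0.85 0 0.013; 0.9 0.85 0 0.013; 0.9 0.85 0 0.013")

```text
time_s: 20.32
eef_pos: [527.1, 311.5, 194.4]
tcp_rot: [[-0.966, 0.259, -0.022], [0.259, 0.966, 0.009], [0.023, 0.003, -1.0]]
contact_force: [-0.4, -0.4, -0.6]
gripper_width: 43.6
```

```bash
python3 - <<'E'
from h import *
snap('wrist','wrist12.png'); snap('top','top12.png'); plan([[528,355,130]],75)
d=load('wrist12'); im=np.ascontiguousarray(d['frame'][:,:,::-1]); hsv=cv2.cvtColor(im,cv2.COLOR_BGR2HSV)
print(proj(d,[528,355,90]))
E
```

```text
tool frac [0.088 0.42  0.649] turn 0.0
p [527.  311.5 194.5] yang 75.0 F [-0.6  0.4 -0.7] w 43.4 t 20.425
[301.36410127 181.29355866]
```

View pics/wrist12.png

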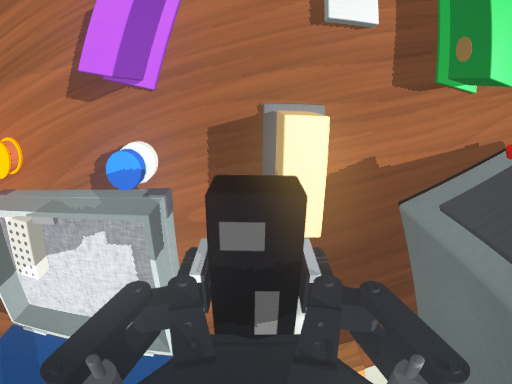

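```bash
python3 - <<'E'
from h import *
for n in ['wrist12','wrist11']:
    d=load(n); x0=255 if n=='wrist12' else 330; y0=95 if n=='wrist12' else 15
    cv2.imwrite('pics/c_%s.png'%n,cv2.resize(d['frame'][y0:y0+145,x0:x0+95,::-1],None,fx=4,fy=4,interpolation=cv2.INTER_CUBIC))
a=cv2.imread('pics/c_wrist12.png');b=cv2.imread('pics/c_wrist11.png');cv2.imwrite('pics/c12.png',np.hstack([a,b]))
d=load('wrist12')
for v in (120,140,160): print(v,[tuple(p) for p in d['frame'][v,270:335:1,:].tolist()][0:18])
E
```

```text
120 [(109, 104, 100), (109, 103, 99), (109, 103, 100), (111, 105, 101), (112, 105, 101), (111, 105, 99), (139, 124, 103), (179, 151, 104), (180, 152, 105), (179, 151, 105), (180, 152, 105), (181, 152, 106), (181, 152, 105), (192, 161, 111), (231, 202, 138), (253, 243, 182), (255, 252, 206), (255, 252, 210)]
140 [(112, 106, 99), (111, 104, 96), (114, 108, 99), (115, 108, 100), (116, 108, 99), (119, 112, 102), (165, 143, 104), (182, 154, 106), (182, 153, 106), (183, 154, 106), (183, 154, 105), (185, 155, 107), (186, 157, 107), (211, 178, 123), (249, 230, 164), (255, 250, 198), (255, 252, 206), (255, 252, 208)]
160 [(112, 105, 98), (112, 104, 97), (113, 106, 100), (115, 108, 100), (116, 108, 99), (145, 128, 103), (179, 153, 105), (182, 154, 106), (184, 154, 106), (183, 154, 107), (184, 154, 106), (184, 155, 106), (187, 156, 108), (240, 217, 149), (254, 247, 188), (255, 252, 208), (255, 252, 208), (255, 252, 208)]
```

View pics/c12.png

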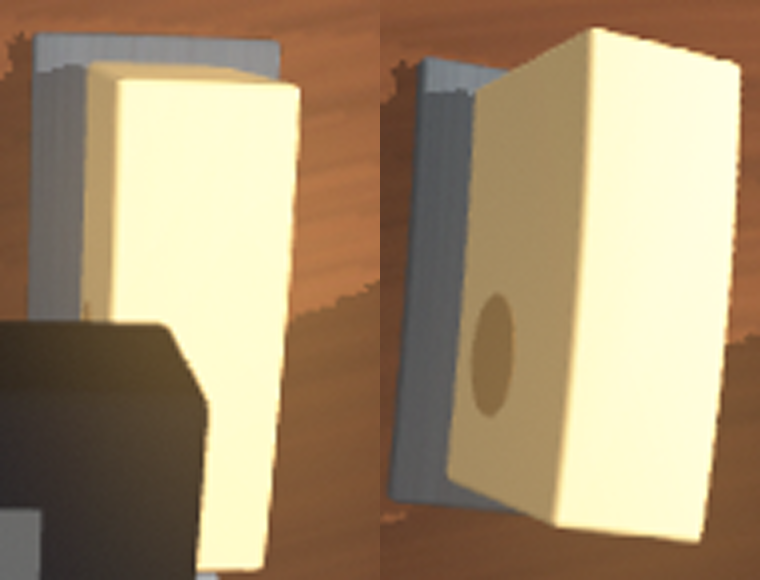

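```bash
python3 - <<'E'
from h import *
for n,C in [('wrist12',dict(FL=(284.2,115),FR=(330,116.5),RR=(321,237.7))),('wrist11',dict(FL=(383.2,22),FR=(420.2,31.2),RR=(410,150.7),RL=(373.7,146.2)))]:
    d=load(n); W={k:onz(d,v[0]-.4,v[1]-.4,90)[:2] for k,v in C.items()}
    print(n,{k:v.round(1) for k,v in W.items()}, 'diag centre',(W['FL']+W['RR'])/2, 'dir',np.degrees(np.arctan2(*(W['RR']-W['FR'])[::-1])),'L',np.linalg.norm(W['RR']-W['FR']),'W',np.linalg.norm(W['FR']-W['FL']))
    if 'RL' in W: print((W['FR']+W['RL'])/2)
# top view crop of sand brick, bright top face
d=load('top0'); print(d['frame'][190,165:195].tolist())
cv2.imwrite('pics/c13.png',cv2.resize(d['frame'][160:225,150:210,::-1],None,fx=9,fy=9,interpolation=cv2.INTER_CUBIC))
E
```

```text
wrist12 {'FL': array([467.8, 353.8]), 'FR': array([478.1, 391.6]), 'RR': array([587.1, 361.7])} diag centre [527.43529957 357.71946133] dir -15.36377606815815 L 113.04602571716288 W 39.24972964527335
wrist11 {'FL': array([468.2, 354.1]), 'FR': array([478.5, 391. ]), 'RR': array([587.2, 360.6]), 'RL': array([576.3, 323.8])} diag centre [527.7031217  357.34553354] dir -15.638080428823747 L 112.80258628005262 W 38.39782572035538
[527.43816738 357.42466073]
[[141, 99, 68], [217, 179, 126], [251, 238, 184], [250, 238, 182], [250, 237, 181], [250, 237, 182], [250, 237, 178], [251, 237, 183], [250, 237, 180], [250, 236, 179], [249, 236, 178], [250, 236, 180], [250, 235, 178], [250, 237, 181], [246, 229, 170], [156, 135, 98], [134, 116, 83], [134, 115, 83], [123, 105, 73], [106, 87, 56], [111, 96, 68], [101, 92, 79], [69, 73, 75], [70, 73, 77], [66, 71, 74], [66, 68, 71], [67, 61, 59], [79, 54, 41], [81, 51, 35], [81, 51, 34]]
```

View pics/c13.png

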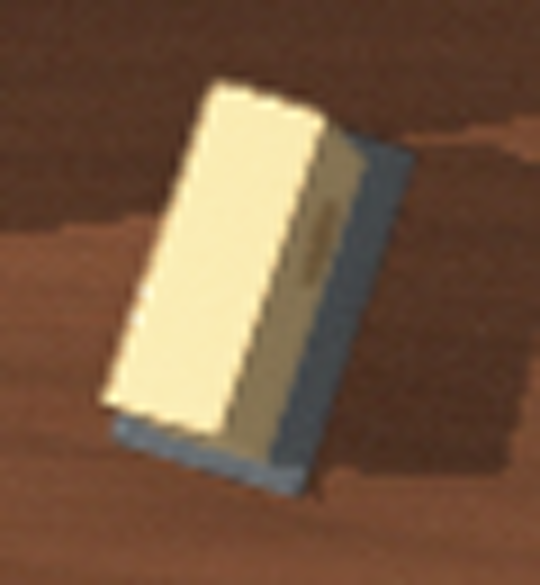

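```bash
python3 - <<'E'
from h import *
d=load('wrist12'); R=np.array(d['R']); g=d['frame'].max(2)
print(g[170:215,256].tolist()); print(g[255,195:315].tolist())
def tx(u,v,z):
    o,w=ray(d,u,v); o=R.T@(o-d['p']); w=R.T@w; return (o+w*(z-o[2])/w[2]).round(1)
for v in (175,176,177): print('bot',v,tx(256,v,4.8))
for v in (196,198,200,202): print('top',v,tx(256,v,-27.2))
for v in (332,335,338): print('rear',v,tx(256,v,-27.2))
cv2.imwrite('pics/c14.png',cv2.resize(d['frame'][165:345,195:320,::-1],None,fx=3.3,fy=3.3,interpolation=cv2.INTER_CUBIC))
E
```

```text
[118, 117, 116, 117, 117, 74, 58, 55, 56, 55, 55, 55, 55, 54, 52, 54, 53, 52, 52, 52, 52, 50, 52, 52, 52, 52, 53, 51, 52, 51, 52, 51, 49, 51, 50, 50, 48, 48, 46, 49, 48, 48, 47, 47, 47]
[144, 180, 181, 180, 180, 181, 174, 158, 158, 158, 131, 78, 50, 43, 40, 42, 43, 43, 42, 43, 41, 43, 43, 43, 42, 43, 42, 42, 41, 42, 42, 41, 40, 41, 41, 41, 41, 41, 41, 43, 42, 42, 42, 41, 43, 41, 42, 41, 40, 42, 42, 42, 42, 40, 42, 42, 40, 41, 41, 43, 41, 42, 39, 42, 41, 41, 40, 39, 40, 41, 41, 40, 41, 41, 42, 44, 43, 42, 44, 44, 45, 45, 45, 46, 45, 45, 46, 48, 47, 48, 49, 50, 49, 49, 51, 50, 52, 51, 52, 52, 52, 51, 53, 53, 54, 53, 54, 55, 65, 110, 179, 180, 180, 180, 180, 179, 180, 180, 180, 148]
bot 175 [42.8  1.5  4.8]
bot 176 [42.3  1.5  4.8]
bot 177 [41.7  1.5  4.8]
top 196 [ 43.1   1.3 -27.2]
top 198 [ 42.3   1.3 -27.2]
top 200 [ 41.4   1.3 -27.2]
top 202 [ 40.5   1.3 -27.2]
rear 332 [-35.6   1.5 -27.2]
rear 335 [-38.1   1.5 -27.2]
rear 338 [-40.6   1.5 -27.2]
```

View pics/c14.png

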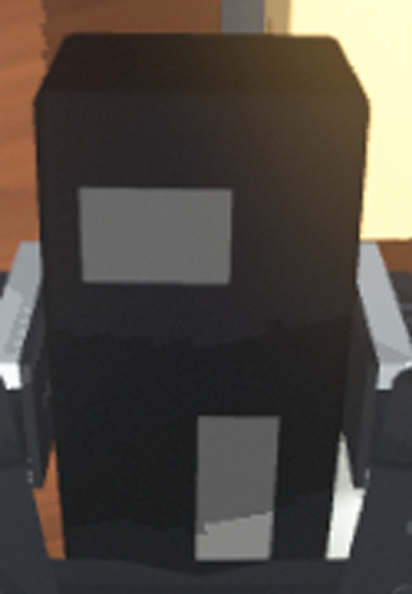

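```bash
python3 - <<'E'
from h import *
plan([[526.1,356.7,194],[526.1,356.7,120],[526.1,356.7,105]],74.6)
E
```

```text
tool frac [0.126 0.434 0.01 ] turn 0.0022
tool frac [0.108 0.431 0.75 ] turn 0.0022
tool frac [0.105 0.43  0.9  ] turn 0.0022
p [527.  311.5 194.5] yang 75.0 F [-0.6  0.4 -0.7] w 43.4 t 20.425
```

Request:
drive_tool(targets="0.06 0.2 0 0.002; 0.12 0.43 0 0.002; 0.12 0.43 0.15 0.002; 0.12 0.43 0.35 0.002; 0.11 0.43 0.55 0.002; 0.11 0.43 0.75 0.002; 0.105 0.43 0.85 0.002; 0.105 0.43 0.85 0.002; 0.105 0.43 0.85 0.002")

```text
time_s: 21.55
eef_pos: [526.7, 356.8, 110.7]
tcp_rot: [[-0.964, 0.265, -0.021], [0.265, 0.964, 0.01], [0.023, 0.004, -1.0]]
contact_force: [0.3, 0.6, -0.8]
gripper_width: 43.4
```

```bash
python3 - <<'E'
from h import *
plan([[526.1,356.7,100],[526.1,356.7,96]],74.6); snap('wrist','wrist13.png');snap('top','top13.png');snap('scene','scene13.png')
a=load('wrist13')['frame'][80:384,130:430,::-1];b=load('scene13')['frame'][150:260,300:400,::-1]
cv2.imwrite('pics/c15.png',np.hstack([cv2.resize(a,(400,405)),cv2.resize(b,(368,405))]))
E
```

```text
tool frac [ 0.003 -0.003  0.107] turn 0.0002
tool frac [ 0.002 -0.003  0.147] turn 0.0002
p [526.7 356.8 110.7] yang 74.63 F [ 0.3  0.6 -0.8] w 43.4 t 21.55
```

View pics/c15.png

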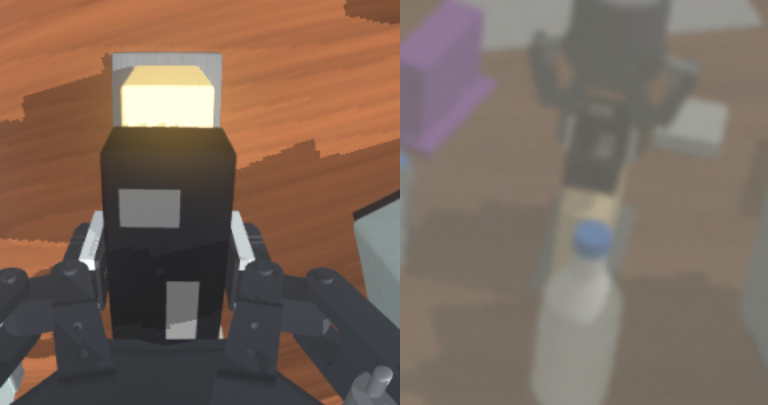

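The brick's front edge (centre u≈167.5 in the crop) lies under the block's centre (≈168.5), so they are lined up. Lowering slowly.

Request:
drive_tool(targets="0 0 0.05 0; 0 0 0.09 0; 0 0 0.12 0; 0 0 0.14 0; 0 0 0.145 0; 0 0 0.145 0")

```text
time_s: 22.45
eef_pos: [526.6, 357.1, 96.5]
tcp_rot: [[-0.964, 0.265, -0.02], [0.265, 0.964, 0.011], [0.022, 0.005, -1.0]]
contact_force: [0.4, -0.2, -0.0]
gripper_width: 43.6
```

Request:
drive_tool(targets="0 0 0.01 0; 0 0 0.015 0; 0 0 0.02 0; 0 0 0.02 0")

```text
time_s: 22.95
eef_pos: [526.7, 357.1, 94.9]
tcp_rot: [[-0.964, 0.265, -0.02], [0.265, 0.964, 0.011], [0.022, 0.005, -1.0]]
contact_force: [-0.7, -1.1, 2.5]
gripper_width: 43.5
```

Request:
drive_tool(targets="0 0 0.006 0; 0 0 0.006 0; 0 0 0.006 0")

```text
time_s: 23.32
eef_pos: [526.7, 357.1, 94.8]
tcp_rot: [[-0.964, 0.265, -0.019], [0.265, 0.964, 0.011], [0.022, 0.005, -1.0]]
contact_force: [-2.1, -1.8, 5.9]
gripper_width: 43.9
```

Request:
drive_tool(targets="0 0 0 0; 0 0 0 0; 0 0 0 0; 0 0 0 0; 0 0 0 0", fingers=0.75)

```text
time_s: 23.95
eef_pos: [526.6, 357.2, 94.7]
tcp_rot: [[-0.964, 0.265, -0.019], [0.265, 0.964, 0.011], [0.022, 0.005, -1.0]]
contact_force: [0.4, -0.1, 0.0]
gripper_width: 63.6
```

Request:
drive_tool(targets="0 0 -0.1 0; 0 0 -0.3 0; 0 0 -0.6 0; 0 0 -0.9 0; 0 0 -1 0; 0 0 -1 0")

```text
time_s: 24.7
eef_pos: [529.1, 356.3, 195.4]
tcp_rot: [[-0.964, 0.265, -0.018], [0.265, 0.964, 0.012], [0.02, 0.006, -1.0]]
contact_force: [-0.0, -1.3, -0.6]
gripper_width: 64.0
```

Request:
drive_tool(targets="0.2 0 -0.2 0; 0.5 0 -0.4 0; 0.8 0 -0.5 0; 1 0 -0.5 0; 1 0 -0.5 0; 1 0 -0.5 0")

```text
time_s: 25.45
eef_pos: [433.7, 381.9, 246.7]
tcp_rot: [[-0.964, 0.265, -0.018], [0.265, 0.964, 0.011], [0.021, 0.005, -1.0]]
contact_force: [-0.6, 0.5, 0.6]
gripper_width: 64.0
```

```bash
python3 - <<'E'
from h import *
plan(P0); snap('wrist','wrist14.png');snap('top','top14.png');snap('scene','scene14.png')
E
```

```text
tool frac [-0.95  -2.921  1.778] turn 0
p [433.7 381.9 246.7] yang 74.62 F [-0.6  0.5  0.6] w 64.0 t 25.45
```

View pics/wrist14.png

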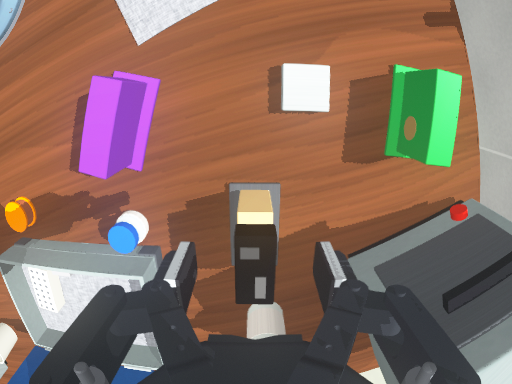

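View pics/top14.png

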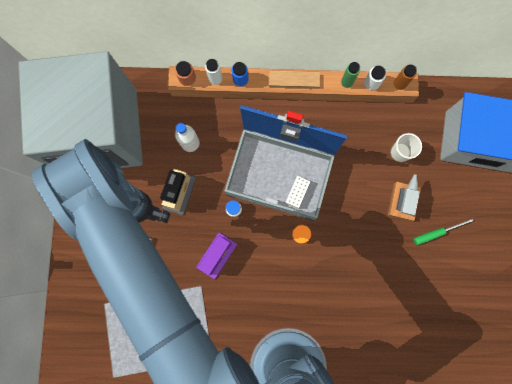

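View pics/scene14.png

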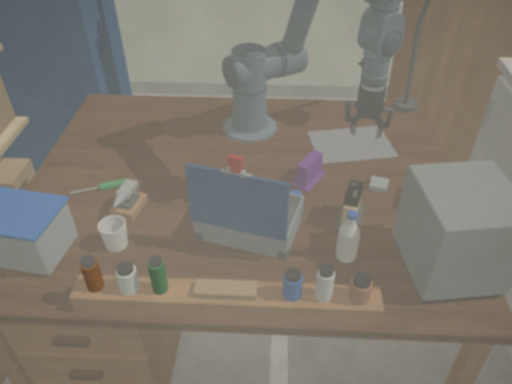

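```bash
python3 - <<'E'
from h import *
d=load('wrist14');t=load('top14')
a=cv2.resize(d['frame'][175:320,215:300,::-1],None,fx=4,fy=4,interpolation=cv2.INTER_CUBIC);b=cv2.resize(t['frame'][160:225,150:210,::-1],None,fx=7,fy=8.923,interpolation=cv2.INTER_CUBIC)
cv2.imwrite('pics/c16.png',np.hstack([a,b[:580]]))
print(a.shape,b.shape)
E
```

```text
(580, 340, 3) (580, 420, 3)
```

View pics/c16.png

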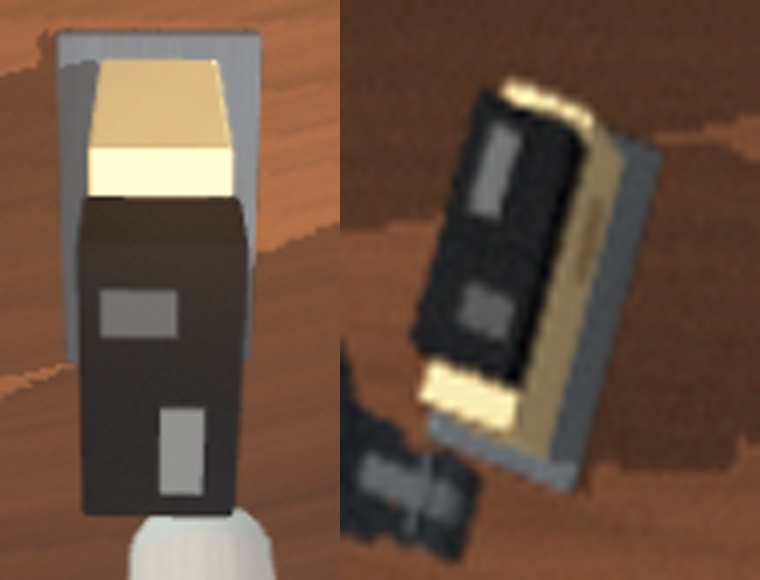

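```bash
python3 - <<'E'
from h import *
d=load('wrist14')
q=lambda u,v,z: onz(d,215+u/4-.4,175+v/4-.4,z)
X=np.array([.964,-.265,0])
f=q(162,147,90);b=q(161,197,90); print('front strip',(b-f)@X, f,b)
tf=q(162,243,122);tr=q(161,514,122); print('block top len',(tr-tf)@X)
fl,fr=q(90,147,90),q(233,147,90); bl,br=q(81,198,90),q(240,198,90); 
Y=np.array([.265,.964,0]); print('lateral off',((bl+br)/2-(fl+fr)/2)@Y, 'widths',(fr-fl)@Y,(br-bl)@Y)
n=(br-bl);m=(fr-fl);print(np.degrees(np.arctan2(n[1],n[0])),np.degrees(np.arctan2(m[1],m[0])))
E
```

```text
front strip 14.984233941210178 [472.19769677 373.6452351   90.        ] [486.57730486 369.41017189  90.        ]
block top len 88.39863431265762
lateral off -0.2731119050804688 widths 39.02084433510154 44.153244349590274
74.45546246964992 74.47147136902517
```

```bash
python3 - <<'E'
from h import *
a=load('top0')['frame'].astype(int);b=load('top14')['frame'].astype(int)
for n,(x0,y0,x1,y1) in dict(jar=(222,198,245,220),spool=(288,222,316,248),cup=(388,130,424,165),anvil=(385,170,422,222),bottle=(172,118,202,153),screwdriver=(410,215,475,247)).items():
    print(n,np.abs(a[y0:y1,x0:x1]-b[y0:y1,x0:x1]).mean().round(1))
print(env.sign_off())
E
```

```text
jar 2.9
spool 17.7
cup 3.2
anvil 2.1
bottle 1.8
screwdriver 1.7
the job is handed in; nothing more can be done
None
```

```bash
python3 - <<'E'
from h import *
for n in('top0','top14'):
    h=cv2.cvtColor(np.ascontiguousarray(load(n)['frame'][:,:,::-1]),cv2.COLOR_BGR2HSV)
    k=cv2.inRange(h,(8,160,60),(22,255,255))[215:255,280:325]
    k=cv2.morphologyEx(k,cv2.MORPH_OPEN,np.ones((5,5))); m=cv2.moments(k,True); print(n,m['m10']/m['m00']+280,m['m01']/m['m00']+215,m['m00'])
E
```

```text
top0 301.16065573770493 233.5639344262295 305.0
top14 301.1241610738255 233.76845637583892 298.0
```

The job is done and handed in at about 25.5 s. I lifted the paddle until the latch cleared and swung the lid up to about 1.55 rad. It stood open on its own once I let go. I then took the charcoal block out and set it on the sand-coloured pier with a light touch of about 3–6 N. The arm finished well clear of everything.

**Placing:** in the last wrist picture the block is centred across the brick to about 0.3 mm and turned to match it within about 0.1°. Along the length, 15 mm of brick shows at the front end where 12 mm would be exact. That puts it about 3 mm off centre, inside the 1 cm allowed. I did not measure flatness beyond the pictures.

**Other things:** the white block is still in the case. In the top view, the jar, cup, bottle, anvil and screwdriver regions are essentially unchanged. The spool region had changed brightness, probably a shadow. The spool's centre moved only 0.2 pixel, though I confirmed that after handing in. I did not compare the steel bench block numerically.

**What went wrong or disagreed:**
- My first grip on the paddle was too tight and too close to the pivot. It resisted turning with about 26 N and slipped, so I re-gripped farther out with less force.
- The tool picked up a steady tilt of about 1.5°. It was nearly the same at pick-up and set-down, so it should cancel out for the block.
- The top and wrist cameras disagreed by about 2 mm on the pier's position. I aimed between the two.

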